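Latch the specimen carrier for transport

TASK

Close the specimen carrier for transport: push its blue cover fully shut, then hook the yellow-tabbed loop over the steel claws on the cover and press the red lever down past centre until it lies flat and holds the cover tight by itself. Be gentle: do not ram the cover, jam the loop or slam the lever, and leave the bottles and the tile alone.

Things in the scene. Friction and masses are not known exactly. Their poses are not given: they have to be found in the camera images.
- latch_pivot (a point): Pivot of the red latch lever, mid-plane of the latch, 16 mm above the deck of the white specimen carrier (320 x 170 x 75 mm tall, fixed to the bench). Axes: x level along the carrier from latch to cover (the cover opens to +x), y level across it and parallel to all latch hinges, z up. Offsets in the other entries are in these axes.
- cover (a joint): Opening of the blue sliding cover along +x, m: 0 = shut against a rigid stop, up to 0.045. It slides with about 2.5 N of friction and stays where left. The cover's top face lies 8 mm below latch_pivot.
- rib (a point): Middle of the top face of the black push rib on the cover. The rib is 14 mm thick (x), 90 mm long (y), its top 22 mm above the cover's top face. With the cover shut it is 150 mm to +x of latch_pivot. The cover runs on 73 mm beyond the rib's +x side: room to set down a finger and push to -x.
- seat (a point): Where the crossbar's centre sits when hooked in the cover's two steel claws; cover shut: 61 mm to +x of, 5 mm below latch_pivot. Claws 12 mm wide at y +-16 mm: wall 2.5 mm to -x of this point, lip on it ending 2.5 mm to +x, lip underside 4 mm and top 7 mm above, cover face 3 mm below. Mouth opens to +x: bring the crossbar down beyond the lip onto the cover, then draw it back to -x.
- lever (a joint): Angle of the red lever, rad. It points (50 deg + value) up from +x: 0.70 upright, 2.374 flat to -x on its stop (closed). 60 mm long from latch_pivot, 22 wide, 6 thick; stiff (0.05 N m), stays where left. The loop's pins are 18 mm from latch_pivot. Once hooked, the slack is gone near 1.2; then it takes up to 0.35 N m (7 N at 50 mm), passes centre near 2.2 and the loop's spring holds it down.
- lever_tip (a point): Free end of the red lever, 60 mm from latch_pivot, on its middle line.
- loop (a joint): Angle of the loop against the lever, rad. The loop points from its pins to its crossbar at (-10 degrees + lever + loop) from +x, measured upwards. Light friction (0.035 N m): it stays where left.
- crossbar (a point): Centre of the loop's steel crossbar, 5 mm thick, 52 mm long along y, 72 mm from the loop's pins. Its two side arms lie 26 mm either side of the middle. The crossbar is sprung: it can be drawn up to 12 mm further out along the loop (5500 N/m).
- tab (a point): Point in the yellow tab on the loop's crossbar, 26 mm above the crossbar and 6.5 mm outside it (loop axes: x from pins to crossbar, z square to it, upwards). Tab 12 mm wide along y (the grasp), 8 mm thick, 36 mm tall from the crossbar; it stands between the claws when hooked. Pinch its upper half only, or the fingers meet the claws (y +-10 to 22 mm).
- reagent_bottle: Bystander: amber bottle, 52 mm across, 105 mm tall; origin at the centre of its underside.
- dropper_bottle: Bystander: small clear bottle with blue collar and black bulb, 32 mm across, 81 mm tall; origin at the centre of its underside.
- spot_tile: Bystander: white spot tile, 130 x 90 x 12 mm; origin at the centre of its underside.

How it is judged:
On the way, in this order (a step that is already met when the one before it is completed fails the run):
1. the cover is pushed shut (within 3 mm) (value of joint cover below 0.003 m), for 0.2 s.
2. the crossbar lies low behind the claws, at its seat (z of crossbar in the frame of seat between -0.004 and 0.004 m and x of crossbar in the frame of seat between -0.004 and 0.008 m and value of joint lever below 1.6 rad), for 0.2 s.
3. the lever is pressed flat with the crossbar still hooked (z of crossbar in the frame of seat between -0.004 and 0.004 m and x of crossbar in the frame of seat between -0.004 and 0.004 m and value of joint lever above 2.32 rad), for 0.2 s.
At the end, for the whole second after the job is handed in: The cover is shut within 3 mm, the crossbar is within 4 mm of its seat in the claws and pulls on them with more than 15 N, and the lever lies flat (above 2.32 of 2.374 rad), all without the robot's touch (all of step 3 and value of joint cover below 0.003 m and contact force between bar and cover above 15 N).
It fails at once if the fingers press the cover or its claws with more than 35 N (contact force between the fingers and cover above 35 N).
It fails at once if the fingers press the lever with more than 35 N as it is swung over (contact force between the fingers and lever above 35 N and value of joint lever above 1.2 rad).
It fails at once if the loop is jammed against the cover or claws with more than 25 N before the lever is swung over (contact force between bar and cover above 25 N and value of joint lever below 1.2 rad).
It fails at once if a bottle or the tile is moved more than 15 mm or tipped (distance of any of reagent_bottle, dropper_bottle, spot_tile from where it was at the start of the episode above 0.015 m or angle between any of reagent_bottle, dropper_bottle, spot_tile's own z axis and vertical above 0.2 rad).
It also fails if it takes over 62 s, if anything falls off the work surface, if the arm or the gripper's body presses on something with over 40 N, if the wrist force passes 120 N, or if a joint passes its speed limit or range.

ROBOT

A 6-joint arm with a two-finger parallel gripper is mounted at the origin on the work surface. World frame = base frame: x ahead of the robot, y to its left, z up, the work surface at z = 0. Lengths are in m, angles in rad, forces in N, time in s.
With the tool pointing down it reaches from about 0.3 to 0.875 m from the base axis. Payload 6.4 kg.
Tool frame: the origin (TCP) lies between the finger pads; the fingertips stand tip_extent ahead of it and the grasp point (between the pads) lies 5 mm behind it (tip_extent is the distance from the TCP to the fingertips, in m); z points along the fingers, y is the direction in which the jaws open and shut (so a half turn about z gives the same grasp; the last joint's range is limited). The gripper opens to 85 mm and grips with 20 to 120 N. Pads are 22 mm wide; open, the fingers measure 114 mm over their backs; the gripper's body (76 mm by 85 mm) begins 54 mm behind the grasp point. The pads swing forward as they close: fully open they stand 13 mm farther back than shut.
Start: joints at [-1.425, 0.181, 1.607, -0, 1.354, -0.206], TCP at [0.198, -0.54, 0.245] pointing down, gripper open.
Joint ranges: [-2.99, 2.99], [-0.89, 2.07], [0.3, 2.58], [-1.14, 4.28], [0, 2.63], [-3.12, 3.12]. Speed limits (rad/s): [2.57, 2.57, 3.01, 3.14, 3.14, 3.14].

INTERFACE

Orientations are given as a unit quaternion [w, x, y, z].
In Python, from bench import * gives the robot as it stands.
- The arm moves only by the shell command python3 -m jog 'ROWS'. ROWS is JSON, a list of rows, each a list of 3 entries, a list of its own where there are three numbers: the shift along the tool's x, y, z in mm, then the turn, a rotation vector about the tool's x, y, z in rad, then the opening, from 0 (shut) to 1 (fully open). A call has 1 to 20 rows; each row is the pose to reach, as a shift and turn from the pose measured when the call began, along the tool's axes at that moment; what a row does not reach only later rows make up. A row lasts 1/12 s, in which the tool goes at most 41.7 mm and 7.16 degrees, less where a joint would pass 70% of its speed; a pose out of reach is approached as far as the arm can. A call with a gripper value outside its range is refused whole. The fingers move at their own pace and stop on an object; the grip force is fixed at half the most. Time passes only in rows, so rows that repeat a pose let the fingers close. It gives the time, the measured TCP pose, the force and the opening at its end, in the units of the state.
- get_obs(): the state, without advancing time (a new reading comes with each control period).
- camera(name): name is "side" or "top"; returns (picture, depth): 400x640x3 uint8, red, green, blue; 400x640 float32, m along the optical axis (not along the pixel's ray), 0 where there is no reading.
- get_calibration(name): a dict with "fx", "fy", "cx", "cy" (pixels), "world_from_camera" (4x4, takes a point from camera to world coordinates). Camera axes: x right, y down, z forward; pixel columns grow to the right and rows downward; lengths in m; the calibration is good to about 2 mm. A picture is of the moment at which its call begins. get_calibration takes no time and is no camera call.
- hand_in(): hands the job in, once; it reports no verdict.
The state is a dict: "time_s": time; "q": joint angles; "dq": joint speeds; "joint_efforts": joint torques, N m; "eef_pos": TCP position; "eef_rot": TCP orientation; "wrist_force": force on the tool from outside, world axes, zero at the start; "torque": the same for the moment, N m; "opening": opening from 0.0 (shut) to 1.0 (fully open).
Only numpy, scipy, OpenCV 4.12 (cv2) and the standard library are available. Lean on these libraries where they do the work, as an engineer would, in place of code of your own. Each camera call takes 0.05 s, during which the arm holds its last target.

## Working session

There is one attempt and no reset: what is moved stays moved. The work goes in short steps, Python scripts to look and compute and a shell command to move; the robot and the scene stay as the last step left them, time stands still between calls to the robot, and variables do not carry over. Pictures are saved under pics/ and viewed, and the job is handed in when it is done.

```bash
ls; mkdir -p pics; python3 - <<'E'
from bench import *
import cv2,numpy as np
o=get_obs();print(o)
for n in("side","top"):
    p,d=camera(n);cv2.imwrite(f"pics/{n}0.png",p[:,:,::-1]);np.save(f"pics/{n}0d.npy",d)
    c=get_calibration(n);print(n,c)
try: print(tip_extent)
except Exception as e: print(e)
E
```

```text
pics
{'time_s': 0.0, 'q': array([-1.42529331e+00,  1.81534231e-01,  1.60800299e+00, -1.25286322e-05,
        1.35377047e+00, -2.06298915e-01]), 'dq': array([ 0.0022099 , -0.00075778, -0.00126813,  0.00133629,  0.00018534,
        0.00120122]), 'joint_efforts': array([-6.73291433e-04, -4.44880593e+01, -3.51325929e+01, -3.93633463e-04,
        9.18239239e-03, -1.31121806e-05]), 'eef_pos': array([ 0.19807599, -0.53925503,  0.24439037]), 'eef_rot': array([-8.57311372e-04,  9.84568675e-01,  1.74996540e-01,  1.99495013e-05]), 'wrist_force': array([-0.08774762, -0.67590509,  0.14757534]), 'torque': array([ 0.00649061, -0.03745817,  0.03653021]), 'opening': 0.9984561123870909}
side {'fx': 432.011834441383, 'fy': 432.011834441383, 'cx': 315.68693341615807, 'cy': 201.64171966164193, 'world_from_camera': array([[ 0.96823547, -0.18334332,  0.17001558,  0.47560725],
       [-0.24973078, -0.67527268,  0.69400385, -0.64200316],
       [-0.0124341 , -0.71441727, -0.69960944,  0.73644599],
       [ 0.        ,  0.        ,  0.        ,  1.        ]])}
top {'fx': 431.8857971508982, 'fy': 431.8857971508982, 'cx': 317.2145202160278, 'cy': 202.08678637888283, 'world_from_camera': array([[-4.62214139e-04, -9.91803479e-01,  1.27771849e-01,
         5.25056766e-01],
       [-9.99749182e-01, -2.40263728e-03, -2.22665810e-02,
        -2.73307151e-02],
       [ 2.23910619e-02, -1.27750093e-01, -9.91553606e-01,
         1.02408639e+00],
       [ 0.00000000e+00,  0.00000000e+00,  0.00000000e+00,
         1.00000000e+00]])}
0.014
```

View pics/side0.png

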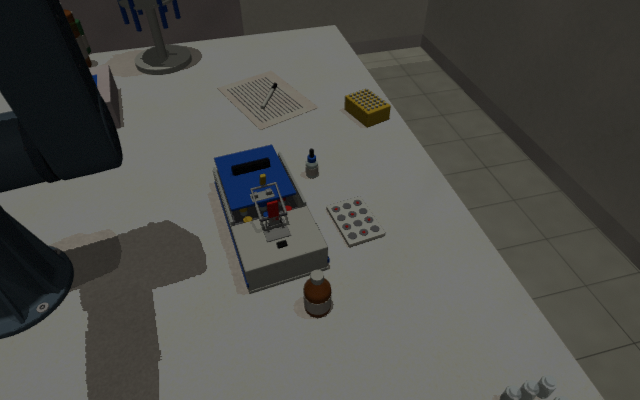

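View pics/top0.png

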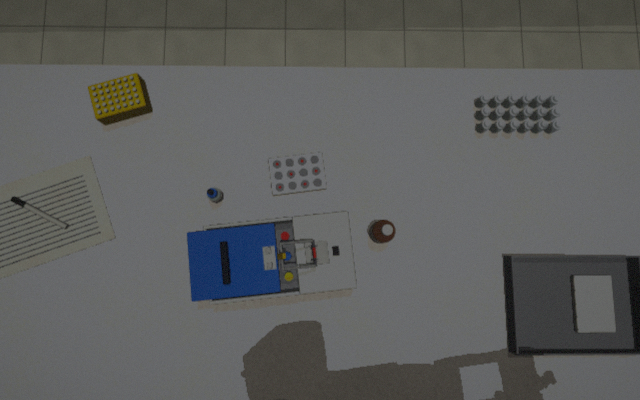

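The carrier's +x runs roughly along world +y: the blue cover is left at (230,262) in the top view, and the latch is near (300,252). I'll enlarge that part.

```bash
python3 - <<'E'
import cv2,numpy as np
a=cv2.imread("pics/top0.png")[195:315,175:370];b=cv2.imread("pics/side0.png")[135:290,200:340]
f=lambda i,s:cv2.resize(np.clip(255*(i/255.)**0.6,0,255).astype(np.uint8),None,fx=s,fy=s,interpolation=cv2.INTER_CUBIC)
cv2.imwrite("pics/t0z.png",f(a,4));cv2.imwrite("pics/s0z.png",f(b,3.8))
E
```

```text
(no output)
```

View pics/t0z.png

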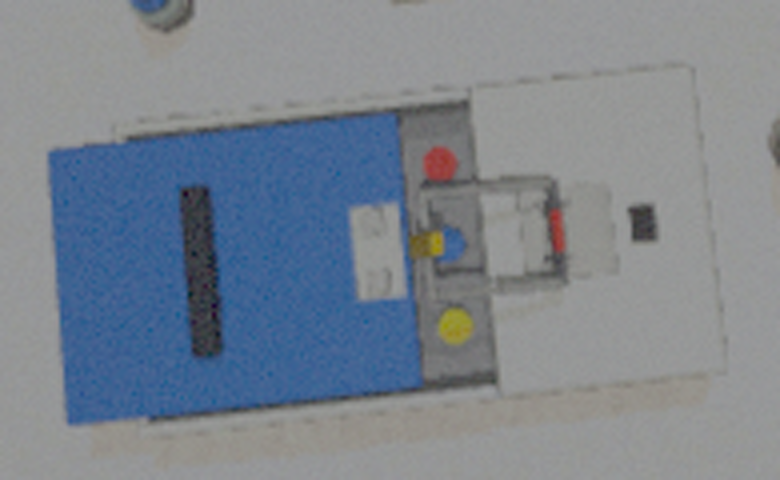

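View pics/s0z.png

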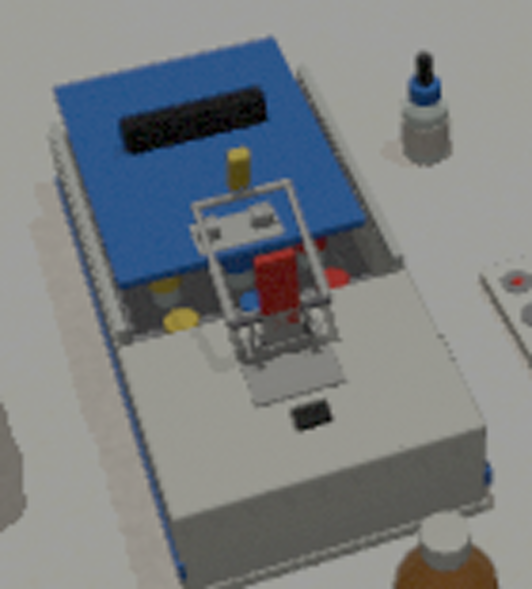

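```bash
cat > h.py <<'E'
from bench import *
import cv2,numpy as np
def ray(n,u,v):
    c=get_calibration(n);T=c["world_from_camera"]
    d=np.array([(u-c["cx"])/c["fx"],(v-c["cy"])/c["fy"],1.])
    return T[:3,3],T[:3,:3]@d
def onz(n,u,v,z):
    o,d=ray(n,u,v);return o+d*(z-o[2])/d[2]
def tri(u1,v1,u2,v2):  # side, top
    o1,d1=ray("side",u1,v1);o2,d2=ray("top",u2,v2)
    s=np.linalg.lstsq(np.c_[d1,-d2],o2-o1,rcond=None)[0]
    a,b=o1+d1*s[0],o2+d2*s[1];return (a+b)/2,np.linalg.norm(a-b)
def deproj(n,u,v,d):
    o,r=ray(n,u,v);return o+r*d
def proj(n,p):
    c=get_calibration(n);T=np.linalg.inv(c["world_from_camera"]);q=T[:3,:3]@p+T[:3,3]
    return c["cx"]+c["fx"]*q[0]/q[2],c["cy"]+c["fy"]*q[1]/q[2]
def blobs(p,col,roi,mn=6):
    hsv=cv2.cvtColor(p,cv2.COLOR_RGB2HSV).astype(int);h,s,v=hsv[...,0],hsv[...,1],hsv[...,2]
    m={"red":((h<8)|(h>172))&(s>130)&(v>50),"yellow":(h>18)&(h<32)&(s>120)&(v>50),"blue":(h>105)&(h<122)&(s>150)&(v>50),"black":(v<35)}[col]
    k=np.zeros(m.shape,bool);k[roi[1]:roi[3],roi[0]:roi[2]]=1;m=(m&k).astype(np.uint8)
    n,L,st,ce=cv2.connectedComponentsWithStats(m)
    return [(st[i],ce[i],L==i) for i in range(1,n) if st[i][4]>=mn]
E
python3 - <<'E'
from h import *
R={"top":(175,195,370,315),"side":(200,135,340,290)}
for n in("side","top"):
    p=cv2.imread(f"pics/{n}0.png")[:,:,::-1].copy();d=np.load(f"pics/{n}0d.npy")
    for c in("red","yellow","blue","black"):
        for st,ce,m in blobs(p,c,R[n]):
            v,u=np.nonzero(m);dd=d[m];
            P=np.array([deproj(n,a,b,e) for a,b,e in zip(u,v,dd) if e>0])
            print(n,c,st,ce.round(1),np.median(P,0).round(4) if len(P) else "", np.percentile(P[:,2],[5,95]).round(4) if len(P) else "")
            if st[4]>150:
                z={"blue":.083,"black":.105}.get(c,.083)
                W=np.array([onz(n,a,b,z)[:2] for a,b in zip(u,v)],np.float32);print("   rect",cv2.minAreaRect(W))
d=np.load("pics/top0d.npy")
for u,v in[(310,225),(340,280),(345,225)]: print(deproj("top",u,v,d[v,u]))
E
```

```text
side red [267 200  11   5  30] [271.8 202.3] [ 0.5357 -0.0401  0.1506] [0.1479 0.1526]
side red [285 205   7   6  29] [288.1 207.6] [0.5765 0.0273 0.06  ] [0.0351 0.0617]
side yellow [260 174   5   4  17] [261.9 175.4] [0.528  0.02   0.1705] [0.1689 0.1726]
side yellow [243 216  10   7  51] [247.  218.7] [0.4837 0.0173 0.0598] [0.0336 0.0622]
side blue [ 215  145   81   65 2446] [251.  175.4] [0.5015 0.1262 0.0829] [0.0808 0.0849]Traceback (most recent call last):
  File "<stdin>", line 12, in <module>
  File "h.py", line 8, in onz
    o,d=ray(n,u,v);return o+d*(z-o[2])/d[2]
        ~~~^^^^^^^
  File "h.py", line 4, in ray
    c=get_calibration(n);T=c["world_from_camera"]
ValueError: time passes only in moves, steps and waits
```

```bash
sed -i 's/^import cv2,numpy as np/import cv2,numpy as np\nCAL={n:get_calibration(n) for n in("side","top")}/; s/c=get_calibration(n)/c=CAL[n]/' h.py
cat > m.py <<'E'
from h import *
import sys
R={"top":(175,195,370,315),"side":(200,135,340,290)}
def run(k):
  for n in("side","top"):
    p=cv2.imread(f"pics/{n}{k}.png")[:,:,::-1].copy();d=np.load(f"pics/{n}{k}d.npy")
    for c in("red","yellow","blue","black"):
        for st,ce,m in blobs(p,c,R[n]):
            v,u=np.nonzero(m);dd=d[m];
            P=np.array([deproj(n,a,b,e) for a,b,e in zip(u,v,dd) if e>0])
            print(n,c,st,ce.round(1),np.median(P,0).round(4) if len(P) else "", np.percentile(P[:,2],[5,95]).round(4) if len(P) else "")
            if st[4]>150:
                z={"blue":.083,"black":.105}.get(c,.083)
                W=np.array([onz(n,a,b,z)[:2] for a,b in zip(u,v)],np.float32);print("   rect",cv2.minAreaRect(W))
if __name__=="__main__": run(sys.argv[1])
E
python3 m.py 0; python3 - <<'E'
from h import *
d=np.load("pics/top0d.npy")
for u,v in[(310,225),(340,280),(345,225)]: print(deproj("top",u,v,d[v,u]))
E
```

```text
side red [267 200  11   5  30] [271.8 202.3] [ 0.5357 -0.0401  0.1506] [0.1479 0.1526]
side red [285 205   7   6  29] [288.1 207.6] [0.5765 0.0273 0.06  ] [0.0351 0.0617]
side yellow [260 174   5   4  17] [261.9 175.4] [0.528  0.02   0.1705] [0.1689 0.1726]
side yellow [243 216  10   7  51] [247.  218.7] [0.4837 0.0173 0.0598] [0.0336 0.0622]
side blue [ 215  145   81   65 2446] [251.  175.4] [0.5015 0.1262 0.0829] [0.0808 0.0849]
   rect ((0.5167171359062195, 0.13186994194984436), (0.14776508510112762, 0.18801014125347137), 6.041733264923096)
side blue [308 155   8   5  19] [311.6 157.4] [0.6692 0.1858 0.0587] [0.0565 0.0613]
side blue [253 185  26  18 130] [267.9 192.2] [0.5428 0.071  0.0826] [0.0799 0.0844]
side blue [263 212   5   5  22] [265.1 213.9] [0.524  0.0211 0.0603] [0.0584 0.0613]
side blue [245 278   3   6   7] [245.9 280.9] [ 0.4585 -0.1278  0.035 ] [0.0337 0.0409]
side black [310 149   4   9  32] [311.5 153. ] [0.6701 0.1868 0.0718] [0.0617 0.0806]
side black [232 158  38  18 371] [250.5 166.4] [0.5143 0.1446 0.0983] [0.0847 0.1059]
   rect ((0.5147016644477844, 0.135
[... 1308 characters left out ...]
568 0.0636]
top blue [ 187  223   94   78 5416] [231.4 262.2] [0.5139 0.1326 0.0833] [0.0804 0.0861]
   rect ((0.5171681046485901, 0.13240207731723785), (0.14792078733444214, 0.18837475776672363), 6.123350143432617)
top blue [285 252   6   8  30] [287.7 255.7] [0.5289 0.0158 0.0603] [0.0588 0.063 ]
top black [220 242  10  42 280] [224.8 262.5] [0.5162 0.1462 0.1049] [0.1005 0.1075]
   rect ((0.5156693458557129, 0.1457700878381729), (0.08629699796438217, 0.01467353105545044), 5.996760368347168)
top black [333 247   5   8  37] [334.9 250.3] [ 0.5417 -0.0871  0.0803] [0.0774 0.0826]
[ 0.59625053 -0.03272377  0.07809036]
[ 0.47724494 -0.09781577  0.0772912 ]
[ 0.59643612 -0.10972255  0.07687545]
```

```bash
cat >> h.py <<'E'
from scipy.spatial.transform import Rotation as Ro
TH=np.deg2rad(96.1);U=np.array([np.cos(TH),np.sin(TH),0]);V=np.array([-np.sin(TH),np.cos(TH),0])
def Rq(q): return Ro.from_quat([q[1],q[2],q[3],q[0]])
def togo(p,pitch=0.):
    """tool x=carrier x, y=-carrier y, z down, then tilted by pitch about carrier -y... prints tool-axes shift mm, turn"""
    o=get_obs();R=Rq(o["eef_rot"])
    T=Ro.from_matrix(np.c_[U,-V,[0,0,-1]])*Ro.from_rotvec([0,pitch,0])
    print("shift mm",(R.inv().apply(np.array(p)-o["eef_pos"])*1e3).round(1),"turn",(R.inv()*T).as_rotvec().round(3),"t",o["time_s"],"pos",o["eef_pos"].round(4),"F",o["wrist_force"].round(1))
RIB=np.array([.5157,.1458,.105])
E
python3 - <<'E'
from h import *
p=RIB+U*.032;p[2]=.2
togo(p)
E
```

```text
shift mm [ 542.  -564.7   45.6] turn [-1.000e-03 -1.000e-03 -1.325e+00] t 0.1 pos [ 0.1981 -0.5393  0.2445] F [ 0.1 -0.5  0.3]
```

```bash
python3 -m jog '[[[30,-30,0],[0,0,-0.07],0],[[60,-62,0],[0,0,-0.14],0],[[90,-94,0],[0,0,-0.21],0],[[120,-125,0],[0,0,-0.28],0],[[150,-156,0],[0,0,-0.35],0],[[180,-187,0],[0,0,-0.42],0],[[208,-217,0],[0,0,-0.5],0],[[236,-246,0],[0,0,-0.58],0],[[264,-275,0],[0,0,-0.66],0],[[292,-304,0],[0,0,-0.74],0],[[320,-333,0],[0,0,-0.82],0],[[348,-362,0],[0,0,-0.9],0],[[376,-391,0],[0,0,-0.98],0],[[404,-421,0],[0,0,-1.06],0],[[432,-450,0],[0,0,-1.14],0],[[460,-479,0],[0,0,-1.22],0],[[488,-508,0],[0,0,-1.28],0],[[515,-537,0],[0,0,-1.325],0],[[542,-565,0],[0,0,-1.325],0],[[542,-565,0],[0,0,-1.325],0]]'
python3 - <<'E'
from h import *
p=RIB+U*.032;p[2]=.108
togo(p);o=get_obs();print(o["opening"],o["q"].round(2))
E
```

```text
time_s: 1.77
eef_pos: [0.5133, 0.1833, 0.2449]
eef_rot: [-0.001, 0.667, 0.745, 0.001]
wrist_force: [0.0, -1.6, -0.5]
opening: 0.003
shift mm [ -6.1  -1.6 136.8] turn [ 0.    -0.004  0.004] t 1.7667 pos [0.5133 0.1833 0.2449] F [ 0.  -1.6 -0.5]
0.00267397220346159 [0.12 0.11 1.68 0.   1.34 0.01]
```

```bash
python3 -m jog '[[[-2,-1.6,20],[0,0,0],0],[[-4,-1.6,50],[0,0,0],0],[[-6,-1.6,80],[0,0,0],0],[[-6,-1.6,105],[0,0,0],0],[[-6,-1.6,122],[0,0,0],0],[[-6,-1.6,132],[0,0,0],0],[[-6,-1.6,137],[0,0,0],0],[[-6,-1.6,137],[0,0,0],0]]'
python3 - <<'E'
from h import *
p=RIB+U*.020;p[2]=.108
togo(p)
p,d=camera("side");cv2.imwrite("pics/side1.png",p[:,:,::-1]);cv2.imwrite("pics/s1z.png",cv2.resize(p[130:290,180:360,::-1],None,fx=4,fy=3.75))
E
```

```text
time_s: 2.43
eef_pos: [0.5117, 0.1775, 0.107]
eef_rot: [-0.002, 0.667, 0.745, 0.001]
wrist_force: [-0.4, 0.8, 0.7]
opening: -0.002
shift mm [-11.9   0.5  -1.1] turn [-0.002 -0.004  0.004] t 2.4333 pos [0.5117 0.1775 0.107 ] F [-0.4  0.8  0.7]
```

View pics/s1z.png

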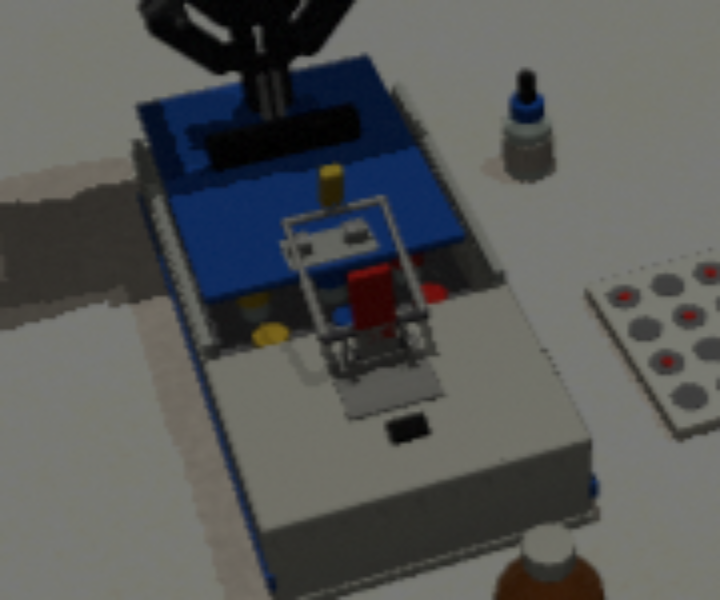

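```bash
python3 -m jog '[[[-2,0,0],[0,0,0],0],[[-5,0,0],[0,0,0],0],[[-8,0,0],[0,0,0],0],[[-10,0,0],[0,0,0],0],[[-12,0,0],[0,0,0],0],[[-14,0,0],[0,0,0],0],[[-16,0,0],[0,0,0],0],[[-18,0,0],[0,0,0],0],[[-20,0,0],[0,0,0],0],[[-22,0,0],[0,0,0],0],[[-24,0,0],[0,0,0],0],[[-26,0,0],[0,0,0],0],[[-28,0,0],[0,0,0],0],[[-30,0,0],[0,0,0],0],[[-32,0,0],[0,0,0],0],[[-34,0,0],[0,0,0],0],[[-36,0,0],[0,0,0],0],[[-37.5,0,0],[0,0,0],0],[[-39,0,0],[0,0,0],0],[[-39,0,0],[0,0,0],0]]'
cat > s.py <<'E'
from h import *
import sys
k=sys.argv[1]
for n in("side","top"):
    p,d=camera(n);cv2.imwrite(f"pics/{n}{k}.png",p[:,:,::-1]);np.save(f"pics/{n}{k}d.npy",d)
f=lambda i,s:cv2.resize(np.clip(255*(i/255.)**0.6,0,255).astype(np.uint8),None,fx=s,fy=s,interpolation=cv2.INTER_CUBIC)
a=f(cv2.imread(f"pics/side{k}.png")[145:265,215:345],4.2)
b=f(cv2.imread(f"pics/top{k}.png")[200:310,200:360],3)
cv2.imwrite(f"pics/z{k}.png",a);cv2.imwrite(f"pics/zt{k}.png",b)
E
python3 s.py 2; python3 m.py 2 | grep -A1 -E "black|blue" | grep -B1 rect
```

```text
time_s: 4.15
eef_pos: [0.5167, 0.1385, 0.1078]
eef_rot: [-0.001, 0.667, 0.745, 0.001]
wrist_force: [0.3, -0.0, -0.3]
opening: -0.001
side blue [223 160  23  26 287] [233.3 169.2] [0.4718 0.1674 0.0828] [0.081  0.0846]
   rect ((0.4792666435241699, 0.15121029317378998), (0.050497282296419144, 0.08628465235233307), 1.2206748723983765)
side blue [277 179  24  26 365] [288.  192.2] [0.5826 0.0508 0.0827] [0.0801 0.0846]
   rect ((0.5815219283103943, 0.05395679548382759), (0.03523989021778107, 0.07849390804767609), 5.987558841705322)
side blue [253 185  28  22 290] [266.7 193.3] [0.5368 0.0617 0.0829] [0.081  0.0847]
   rect ((0.5345615148544312, 0.04800459370017052), (0.05005113035440445, 0.07073518633842468), 1.7757494449615479)
side blue [225 186  32  33 701] [240.5 201.8] [0.4766 0.0485 0.0828] [0.0808 0.0848]
   rect ((0.47731736302375793, 0.04818408563733101), (0.0950552374124527, 0.06900575011968613), 82.910400390625)
--
side black [ 219  135   57   51 1489] [249.  154.9] [0.514  0.125  0.1509] [0.088  0.1965]
   rect ((0.504652738571167, 0.16792896389961243), (0.19031529128551483, 0.13718123733997345), 77.61221313476562)
--
top blue [ 231  222   63   73 2964] [263.3 258.8] [0.5203 0.0686 0.0833] [0.0806 0.0859]
   rect ((0.5237255096435547, 0.07054837048053741), (0.14777809381484985, 0.12112990021705627), 6.361068248748779)
--
top black [222 230  22  85 881] [233.1 277. ] [0.4968 0.0742 0.43  ] [0.1032 0.4775]
   rect ((0.49554720520973206, 0.1247732937335968), (0.03754699230194092, 0.1740519404411316), 86.27207946777344)
```

View pics/z2.png

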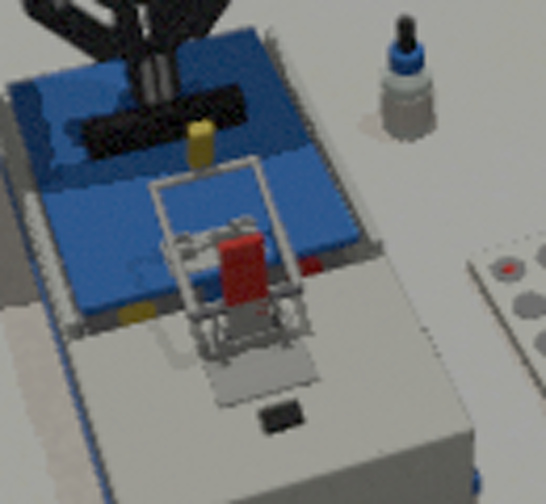

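```bash
python3 -m jog '[[[-1.5,0,0],[0,0,0],0],[[-3,0,0],[0,0,0],0],[[-4,0,0],[0,0,0],0],[[-4,0,0],[0,0,0],0]]'
```

```text
time_s: 4.58
eef_pos: [0.5168, 0.1343, 0.1075]
eef_rot: [-0.002, 0.667, 0.745, 0.001]
wrist_force: [-0.0, 2.2, 1.0]
opening: 0.004
```

The cover has followed the push. Its near edge in the zoom (about 340,240) is still short of the deck, with a dark gap left. I'll keep pushing slowly.

```bash
python3 -m jog '[[[-1,0,0],[0,0,0],0],[[-2,0,0],[0,0,0],0],[[-3,0,0],[0,0,0],0],[[-4,0,0],[0,0,0],0],[[-5,0,0],[0,0,0],0],[[-6,0,0],[0,0,0],0]]'; python3 - <<'E'
from h import *
o=get_obs();print((o["eef_pos"]-RIB)@U)
p,d=camera("top");a=[p]
st,ce,m=max(blobs(p,"blue",(175,195,370,315)),key=lambda b:b[0][4])
v,u=np.nonzero(m);W=np.array([onz("top",a,b,.083) for a,b in zip(u,v)]);s=(W-RIB)@U;print("near edge rel rib0",np.percentile(s,.5),)
p=cv2.imread("pics/top0.png")[:,:,::-1].copy()
st,ce,m=max(blobs(p,"blue",(175,195,370,315)),key=lambda b:b[0][4])
v,u=np.nonzero(m);W=np.array([onz("top",a,b,.083) for a,b in zip(u,v)]);s=(W-RIB)@U;print("near edge before",np.percentile(s,.5),)
E
```

```text
time_s: 5.08
eef_pos: [0.5175, 0.1283, 0.1075]
eef_rot: [-0.002, 0.667, 0.745, 0.001]
wrist_force: [0.6, 1.9, 0.7]
opening: -0.004
-0.01761492530566514
near edge rel rib0 -0.14548560921349035
near edge before -0.10666392416888432
```

```bash
python3 -m jog '[[[-1,0,0],[0,0,0],0],[[-2,0,0],[0,0,0],0],[[-3,0,0],[0,0,0],0]]'
```

```text
time_s: 5.38
eef_pos: [0.5175, 0.1277, 0.1075]
eef_rot: [-0.003, 0.667, 0.745, 0.003]
wrist_force: [-1.3, 18.3, 2.1]
opening: -0.003
```

```bash
python3 -m jog '[[[-0.7,0,0],[0,0,0],0],[[-1.5,0,0],[0,0,0],0]]'
```

```text
time_s: 5.55
eef_pos: [0.5174, 0.1277, 0.1075]
eef_rot: [-0.004, 0.667, 0.745, 0.004]
wrist_force: [-0.6, 13.9, 1.2]
opening: -0.002
```

```bash
python3 -m jog '[[[-0.7,0,0],[0,0,0],0],[[-1.5,0,0],[0,0,0],0]]'
```

```text
time_s: 5.72
eef_pos: [0.5174, 0.1277, 0.1076]
eef_rot: [-0.005, 0.667, 0.745, 0.005]
wrist_force: [0.0, 12.4, 1.1]
opening: 0.001
```

18 N with no further motion means the cover is on its stop. I'll back off, lift and measure.

```bash
python3 -m jog '[[[5,0,0],[0,0,0],0],[[12,0,-5],[0,0,0],0],[[15,0,-30],[0,0,0],0],[[30,0,-60],[0,0,0],0],[[60,0,-95],[0,0,0],0.3],[[95,0,-130],[0,0,0],0.3],[[120,0,-150],[0,0,0],0.3],[[120,0,-150],[0,0,0],0.3]]'
python3 s.py 3; python3 m.py 3|grep -vE "side blue|side black"
```

```text
time_s: 6.38
eef_pos: [0.5064, 0.2495, 0.2663]
eef_rot: [-0.003, 0.666, 0.746, 0.009]
wrist_force: [0.9, 0.1, 0.1]
opening: 0.302
side red [267 201  10   5  27] [271.2 202.5] [ 0.534  -0.0402  0.1505] [0.1472 0.1521]
side yellow [260 174   6   4  18] [262.1 175.4] [0.5282 0.0202 0.1703] [0.1682 0.173 ]
   rect ((0.5207511782646179, 0.09357969462871552), (0.147759810090065, 0.18920917809009552), 6.126746654510498)
   rect ((0.5345340371131897, 0.04296664148569107), (0.05041832849383354, 0.08080454170703888), 1.7757494449615479)
   rect ((0.5193102359771729, 0.09019047766923904), (0.08893508464097977, 0.04806400462985039), 4.963382720947266)
top red [312 247   4  11  29] [313.8 252.6] [ 0.5345 -0.0404  0.1503] [0.1123 0.1526]
top yellow [278 253   8   6  42] [281.4 255.7] [0.5285 0.0238 0.1662] [0.1487 0.1736]
top blue [208 195   8   3  15] [211.7 195.6] [0.6644 0.1879 0.0587] [0.057  0.0618]
top blue [ 206  221   93   78 5289] [248.5 260.4] [0.5181 0.0965 0.0833] [0.0804 0.0861]
   rect ((0.5212767720222473, 0.09369420260190964), (0.14774683117866516, 0.18813501298427582), 6.197312831878662)
top blue [294 250   1   7   7] [294. 253.] [0.5352 0.0018 0.083 ] [0.0825 0.0853]
top blue [295 258   1   8   8] [295.  261.5] [ 5.17e-01 -5.00e-04  8.26e-02] [0.0809 0.0839]
top black [239 240  10  42 250] [243.3 260.4] [0.5194 0.1074 0.1052] [0.102  0.1077]
   rect ((0.5200186371803284, 0.10741034895181656), (0.0862208679318428, 0.013640426099300385), 6.225250720977783)
top black [333 247   5   8  33] [335.2 250.5] [ 0.5396 -0.0872  0.0804] [0.0773 0.0834]
```

View pics/z3.png

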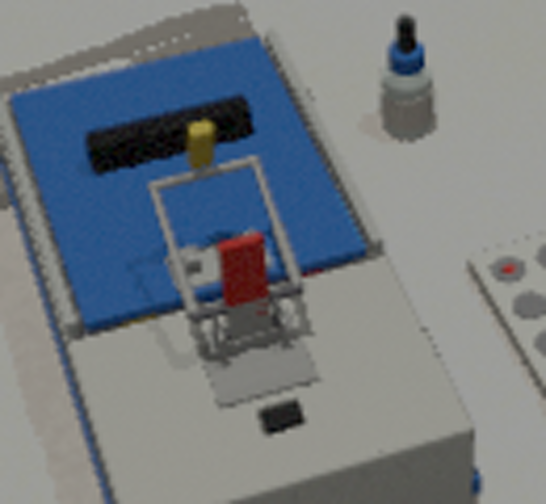

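View pics/zt3.png

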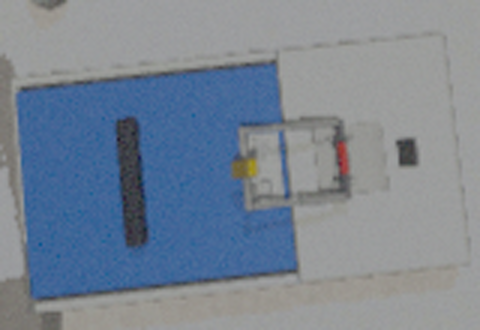

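The cover reads shut: the rib moved 38.6 mm to (0.520, 0.107). That puts latch_pivot at about (0.536, -0.042, 0.091), which agrees with the red lever standing upright at (271,202) in the side view. Next I'll measure the tab and loop in carrier axes.

```bash
cat >> h.py <<'E'
PIV=np.array([.5359,-.0417,.091])
def car(P): P=np.atleast_2d(P)-PIV;return np.c_[P@U,P@V,P[:,2]]*1e3
def wor(c): return PIV+(U*c[0]+V*c[1]+np.array([0,0,1])*c[2])/1e3
E
python3 - <<'E'
from h import *
for n,roi in(("side",(250,165,275,190)),("top",(270,245,295,265))):
    p=cv2.imread(f"pics/{n}3.png")[:,:,::-1].copy();d=np.load(f"pics/{n}3d.npy")
    hsv=cv2.cvtColor(p,cv2.COLOR_RGB2HSV)
    m=(hsv[...,0]>16)&(hsv[...,0]<34)&(hsv[...,1]>90)&(hsv[...,2]>30)
    k=np.zeros_like(m);k[roi[1]:roi[3],roi[0]:roi[2]]=1;m&=k
    v,u=np.nonzero(m);C=car(np.array([deproj(n,a,b,d[b,a]) for a,b in zip(u,v)]))
    print(n,len(u),u.min(),u.max(),v.min(),v.max());
    for r in sorted(set(v if n=="side" else u)):
        s=(v if n=="side" else u)==r;print(r,s.sum(),np.median(C[s],0).round(1),C[s][:,1].min().round(1),C[s][:,1].max().round(1))
# red lever
for n,roi in(("side",(255,195,300,225)),("top",(305,240,325,265))):
    p=cv2.imread(f"pics/{n}3.png")[:,:,::-1].copy();d=np.load(f"pics/{n}3d.npy")
    hsv=cv2.cvtColor(p,cv2.COLOR_RGB2HSV)
    m=((hsv[...,0]<10)|(hsv[...,0]>170))&(hsv[...,1]>110)&(hsv[...,2]>30)
    k=np.zeros_like(m);k[roi[1]:roi[3],roi[0]:roi[2]]=1;m&=k
    v,u=np.nonzero(m);C=car(np.array([deproj(n,a,b,d[b,a]) for a,b in zip(u,v)]))
    print("red",n,len(u))
    for r in sorted(set(v if n=="side" else u)):
        s=(v if n=="side" else u)==r;print(r,s.sum(),np.median(C[s],0).round(1),C[s][:,1].min().round(1),C[s][:,1].max().round(1))
E
```

```text
side 56 260 265 173 184
173 1 [144.8 -17.4  14.3] -17.4 -17.4
174 6 [66.2 -1.  79.8] -22.3 3.8
175 6 [62.4 -0.1 79.9] -4.8 4.6
176 6 [61.6  0.3 78.7] -4.4 5.3
177 5 [61.3  2.1 77. ] -2.4 5.6
178 5 [62.   1.4 73.3] -2.2 6.0
179 5 [63.2  1.8 69.2] -2.3 6.0
180 5 [64.7  1.7 64.9] -2.1 5.9
181 5 [66.3  2.1 62.5] -2.2 5.9
182 5 [68.1  1.9 57.4] -2.4 5.9
183 5 [70.1  1.7 52.8] -3.1 5.8
184 2 [71.1  2.8 49.6] 1.7 4.0
top 44 278 285 253 258
278 5 [73.8 -0.5 58. ] -4.5 3.5
279 5 [71.5 -0.2 63.1] -4.1 3.7
280 5 [69.   0.1 69.8] -3.8 4.0
281 6 [67.  -0.6 74.2] -6.0 4.2
282 6 [64.6 -0.4 80.3] -5.3 4.5
283 6 [62.5 -0.1 81.1] -5.0 4.7
284 6 [60.6  0.1 80.8] -4.8 4.9
285 5 [58.6 -0.7 79.7] -4.6 3.2
red side 176
200 1 [ 5.9 -9.4 58.3] -9.4 -9.4
201 6 [ 2.7 -3.6 60.4] -8.1 0.7
202 10 [ 1.9 -1.3 59.2] -10.1 7.2
203 11 [ 0.9  0.1 59. ] -9.5 9.6
204 11 [ 0.7  0.5 55.6] -9.3 10.3
205 11 [ 0.5  1.  53.2] -9.0 10.4
206 11 [-0.1  1.3 51.2] -9.2 10.8
207 10 [ 0.1  2.3 48.8] -6.9 123.7
208 10 [-0.   0.4 44.3] -8.1 9.5
209 11 [ 0.5 -0.5 42. ] -49.9 9.5
210 12 [ 0.6 -1.  38.5] -44.9 10.0
211 10 [ 0.6  0.9 35.5] -7.4 10.0
212 11 [ 1.1  0.6 34.2] -10.0 10.1
213 11 [ 0.4  0.8 31.7] -10.0 10.3
214 11 [ 0.6  1.1 28.9] -9.2 10.8
215 11 [ 0.6  1.  24.8] -8.8 10.9
216 8 [ 0.5  4.3 23. ] -2.5 11.2
217 7 [ 0.7  5.5 20.7] -8.6 11.2
219 3 [ 1.8 -6.5  9. ] -8.4 -4.0
red top 34
312 3 [ 3.9 -8.2  1.6] -10.3 -6.3
313 11 [ 3.2 -0.9 57. ] -11.8 9.0
314 11 [ 1.2 -0.7 59.5] -11.5 9.2
315 9 [-0.6  1.5 60.5] -6.4 9.4
```

```bash
cat >> h.py <<'E'
PIV=PIV+U*.0015+V*.0006
def pin(v): a=np.deg2rad(50)+v;return 18*np.array([np.cos(a),np.sin(a)])
def tcp_loop(cx,cz,phi,h=27,back=0,off=6.5):
    c,s=np.cos(phi),np.sin(phi)
    return wor([cx+off*c-(h+back)*s,0,cz+off*s+(h+back)*c])
def bar_from_tcp(h=27,off=6.5):
    o=get_obs();R=Rq(o["eef_rot"]);x=R.apply([1,0,0]);phi=np.arctan2(x[2],x@U);C=car(o["eef_pos"])[0]
    c,s=np.cos(phi),np.sin(phi);return C[0]-off*c+h*s,C[1],C[2]-off*s-h*c,np.rad2deg(phi)
E
python3 - <<'E'
from h import *
ph=np.deg2rad(21.5);P=pin(.7);cx,cz=P+72*np.array([np.cos(ph),np.sin(ph)]);print(cx,cz)
togo(tcp_loop(cx,cz,ph,back=50),ph);togo(tcp_loop(cx,cz,ph),ph)
E
```

```text
66.95643552862907 44.38805690928136
shift mm [-243.8   -2.    48.4] turn [0.002 0.362 0.006] t 6.4833 pos [0.505  0.2461 0.261 ] F [ 0.3  0.1 -0.7]
shift mm [-226.1   -2.    95.2] turn [0.002 0.362 0.006] t 6.4833 pos [0.505  0.2461 0.261 ] F [ 0.3  0.1 -0.7]
```

```bash
python3 -m jog '[[[-30,-2,0],[0,0.06,0],0.45],[[-65,-2,0],[0,0.12,0.006],0.45],[[-100,-2,0],[0,0.2,0.006],0.45],[[-140,-2,0],[0,0.28,0.006],0.45],[[-180,-2,0],[0,0.36,0.006],0.45],[[-215,-2,15],[0,0.362,0.006],0.45],[[-235,-2,35],[0,0.362,0.006],0.45],[[-244,-2,48],[0,0.362,0.006],0.45],[[-244,-2,48],[0,0.362,0.006],0.45],[[-244,-2,48],[0,0.362,0.006],0.45]]'
python3 s.py 4;python3 - <<'E'
from h import *
ph=np.deg2rad(21.5);P=pin(.7);cx,cz=P+72*np.array([np.cos(ph),np.sin(ph)])
togo(tcp_loop(cx,cz,ph),ph)
E
```

```text
time_s: 7.32
eef_pos: [0.5291, 0.0046, 0.2083]
eef_rot: [-0.14, 0.657, 0.73, 0.125]
wrist_force: [-0.4, 0.3, 1.2]
opening: 0.453
shift mm [-1.4 -0.  50.3] turn [ 0.002 -0.     0.002] t 7.4167 pos [0.5302 0.0055 0.2102] F [-0.2  0.1 -0.2]
```

View pics/z4.png

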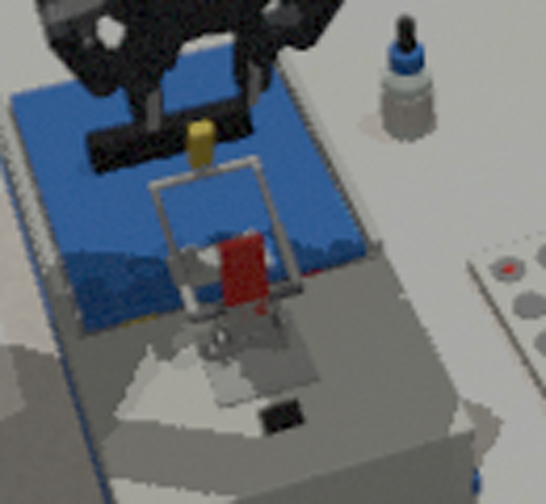

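View pics/zt4.png

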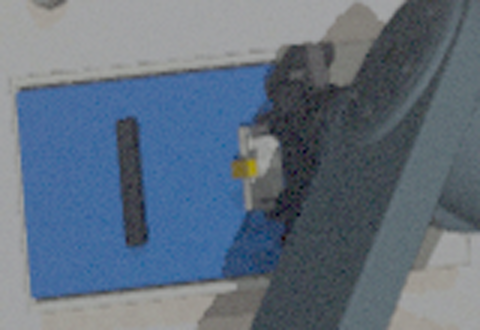

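The fingertips at zoomed (152,120) and (247,105) flank the tab at (201,125) evenly. I'll descend along the tab axis.

```bash
python3 -m jog '[[[-1,0,10],[0,0,0],0.4],[[-1.4,0,20],[0,0,0],0.4],[[-1.4,0,30],[0,0,0],0.4],[[-1.4,0,40],[0,0,0],0.4],[[-1.4,0,47],[0,0,0],0.4],[[-1.4,0,50],[0,0,0],0.4],[[-1.4,0,50],[0,0,0],0.4]]'
python3 s.py 5;python3 - <<'E'
from h import *
print(bar_from_tcp(),get_obs()["wrist_force"].round(1))
E
```

```text
time_s: 8.0
eef_pos: [0.5278, 0.0231, 0.1622]
eef_rot: [-0.139, 0.656, 0.731, 0.125]
wrist_force: [-0.1, 0.1, 0.0]
opening: 0.397
(np.float64(66.84668594776929), np.float64(-0.18573149651714485), np.float64(44.766386276015005), np.float64(21.52416893573366)) [-0.5  0.3  0.4]
```

View pics/z5.png

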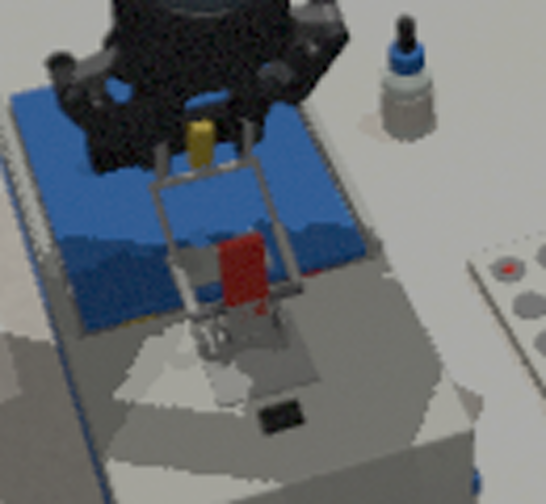

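View pics/zt5.png

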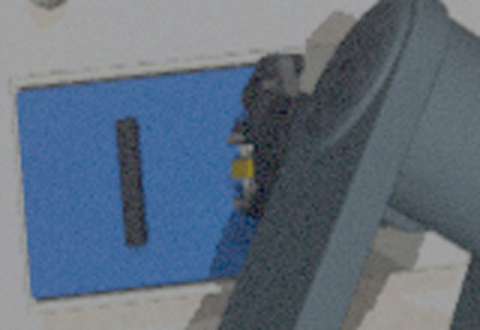

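```bash
python3 - <<'E'
from h import *
p=cv2.imread("pics/side5.png")[168:195,245:285]
cv2.imwrite("pics/zz5.png",cv2.resize(np.clip(255*(p/255.)**.6,0,255).astype(np.uint8),None,fx=18,fy=18,interpolation=cv2.INTER_NEAREST))
d=np.load("pics/side5d.npy")
for u in (253,254,255,262,263,273,274,275):
    print(u,[(v,*car(deproj("side",u,v,d[v,u]))[0].round(0).astype(int)) for v in range(172,192)])
E
```

```text
253 [(172, np.int64(25), np.int64(23), np.int64(124)), (173, np.int64(26), np.int64(23), np.int64(121)), (174, np.int64(28), np.int64(23), np.int64(117)), (175, np.int64(38), np.int64(22), np.int64(106)), (176, np.int64(41), np.int64(22), np.int64(101)), (177, np.int64(40), np.int64(22), np.int64(99)), (178, np.int64(41), np.int64(22), np.int64(96)), (179, np.int64(45), np.int64(22), np.int64(90)), (180, np.int64(48), np.int64(22), np.int64(85)), (181, np.int64(48), np.int64(22), np.int64(83)), (182, np.int64(49), np.int64(22), np.int64(79)), (183, np.int64(50), np.int64(22), np.int64(75)), (184, np.int64(53), np.int64(22), np.int64(70)), (185, np.int64(54), np.int64(22), np.int64(66)), (186, np.int64(58), np.int64(22), np.int64(60)), (187, np.int64(70), np.int64(20), np.int64(47)), (188, np.int64(66), np.int64(21), np.int64(48)), (189, np.int64(66), np.int64(22), np.int64(45)), (190, np.int64(123), np.int64(13), np.int64(-10)), (191, np.int64(117), np.int64(15), np.int64(-7))]
254 [(172, np.int64(25), np.int64(21), np.int64(123)), (173, np.int64(29), np.int64(21), np.int64(118)), (1
[... 6186 characters left out ...]
t64(61), np.int64(-26), np.int64(64)), (179, np.int64(139), np.int64(-43), np.int64(-9)), (180, np.int64(-592), np.int64(123), np.int64(645)), (181, np.int64(135), np.int64(-42), np.int64(-11)), (182, np.int64(67), np.int64(-26), np.int64(48)), (183, np.int64(67), np.int64(-26), np.int64(46)), (184, np.int64(65), np.int64(-25), np.int64(44)), (185, np.int64(64), np.int64(-25), np.int64(43)), (186, np.int64(116), np.int64(-36), np.int64(-8)), (187, np.int64(112), np.int64(-35), np.int64(-8)), (188, np.int64(108), np.int64(-34), np.int64(-6)), (189, np.int64(108), np.int64(-33), np.int64(-9)), (190, np.int64(104), np.int64(-32), np.int64(-9)), (191, np.int64(100), np.int64(-31), np.int64(-8))]
```

View pics/zz5.png

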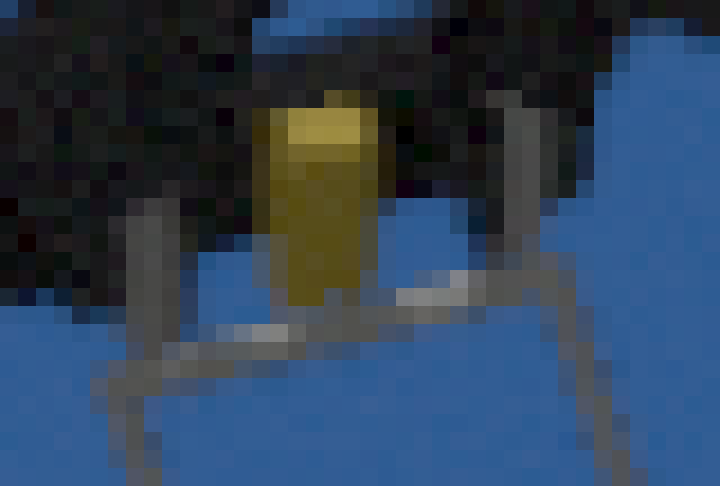

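Fingers flank the tab. Their tips are about 17 mm above the crossbar, which sits at carrier (67, 45), as modelled. Closing.

```bash
python3 -m jog '[[[0,0,0],[0,0,0],0.25],[[0,0,0],[0,0,0],0.18],[[0,0,0],[0,0,0],0.1],[[0,0,0],[0,0,0],0],[[0,0,0],[0,0,0],0],[[0,0,0],[0,0,0],0]]'
python3 - <<'E'
from h import *
o=get_obs();print(bar_from_tcp(),o["wrist_force"].round(1),o["torque"].round(2),o["opening"])
E
```

```text
time_s: 8.6
eef_pos: [0.5289, 0.0222, 0.1636]
eef_rot: [-0.138, 0.656, 0.731, 0.126]
wrist_force: [0.2, -0.2, 1.8]
opening: 0.118
(np.float64(66.62203873259205), np.float64(-0.47373572320882124), np.float64(45.09779692088483), np.float64(21.50399023165572)) [ 0.2 -0.2  1.8] [-0.15 -0.1   0.02] 0.11839686491831512
```

```bash
cat > plan.py <<'E'
from h import *
def fit():
    o=get_obs();x=Rq(o["eef_rot"]).apply([1,0,0]);ph=np.arctan2(x[2],x@U)
    b=pin(.7)+72*np.array([np.cos(ph),np.sin(ph)]);C=car(o["eef_pos"])[0];d=np.array([C[0]-b[0],C[2]-b[1]])
    c,s=np.cos(ph),np.sin(ph);return d@[c,s],d@[-s,c],ph
def rows(wp,off,h):
    o=get_obs();R=Rq(o["eef_rot"]);y0=car(o["eef_pos"])[0][1]
    for (bx,bz,ph) in wp:
        c,s=np.cos(ph),np.sin(ph);C=np.array([bx+off*c-h*s,y0,bz+off*s+h*c])
        T=Ro.from_matrix(np.c_[U,-V,[0,0,-1]])*Ro.from_rotvec([0,ph,0])
        print(np.round([bx,bz,np.rad2deg(ph)],1),(R.inv().apply(wor(C)-o["eef_pos"])*1e3).round(1).tolist(),(R.inv()*T).as_rotvec().round(3).tolist())
E
python3 - <<'E'
from plan import *
off,h,ph=fit();print(off,h,np.rad2deg(ph))
wp=[]
N=14
for i in range(1,N+1):
    t=i/N;v=.7-.18*t;p=ph+(np.deg2rad(-14)-ph)*t
    b=pin(v)+72*np.array([np.cos(p),np.sin(p)]);wp.append((*b,p))
rows(wp,off,h)
E
```

```text
6.4490462807673286 27.777900688917665 21.50399023165572
[68.3 41.4 19. ] [1.4, -0.0, 3.6] [0.002, -0.044, 0.002]
[69.5 38.4 16.4] [2.6, -0.0, 7.2] [0.003, -0.089, 0.002]
[70.6 35.3 13.9] [3.6, -0.0, 10.9] [0.003, -0.133, 0.002]
[71.5 32.2 11.4] [4.5, -0.0, 14.6] [0.003, -0.177, 0.002]
[72.3 29.   8.8] [5.2, -0.0, 18.4] [0.003, -0.221, 0.002]
[72.9 25.8  6.3] [5.8, -0.0, 22.1] [0.003, -0.266, 0.002]
[73.4 22.6  3.8] [6.2, -0.0, 25.9] [0.003, -0.31, 0.002]
[73.8 19.4  1.2] [6.5, -0.1, 29.7] [0.003, -0.354, 0.002]
[74.  16.2 -1.3] [6.5, -0.1, 33.5] [0.003, -0.398, 0.002]
[74.1 13.  -3.9] [6.4, -0.1, 37.3] [0.003, -0.443, 0.002]
[74.1  9.8 -6.4] [6.2, -0.1, 41.0] [0.003, -0.487, 0.002]
[73.9  6.6 -8.9] [5.8, -0.1, 44.8] [0.003, -0.531, 0.001]
[ 73.5   3.4 -11.5] [5.2, -0.1, 48.5] [0.003, -0.575, 0.001]
[ 73.1   0.3 -14. ] [4.4, -0.1, 52.2] [0.003, -0.62, 0.001]
```

```bash
python3 -m jog '[[[1.4,0,3.6],[0,-0.044,0],0],[[2.6,0,7.2],[0,-0.089,0],0],[[3.6,0,10.9],[0,-0.133,0],0],[[4.5,0,14.6],[0,-0.177,0],0],[[5.2,0,18.4],[0,-0.221,0],0],[[5.8,0,22.1],[0,-0.266,0],0],[[6.2,0,25.9],[0,-0.31,0],0],[[6.5,0,29.7],[0,-0.354,0],0],[[6.5,0,33.5],[0,-0.398,0],0],[[6.4,0,37.3],[0,-0.443,0],0],[[6.2,0,41],[0,-0.487,0],0],[[5.8,0,44.8],[0,-0.531,0],0],[[5.2,0,48.5],[0,-0.575,0],0],[[4.4,0,52.2],[0,-0.62,0],0],[[4.4,0,52.2],[0,-0.62,0],0]]'
python3 s.py 6; python3 - <<'E'
from h import *
o=get_obs();print(np.round(bar_from_tcp(27.8,6.45),1),o["wrist_force"].round(1),o["torque"].round(2),o["opening"])
E
```

```text
time_s: 9.85
eef_pos: [0.5262, 0.0458, 0.116]
eef_rot: [0.093, 0.662, 0.739, -0.082]
wrist_force: [1.8, -3.5, 0.8]
opening: 0.119
[ 73.4  -0.7   0.3 -14. ] [-0.3 -0.1  0.9] [ 0.07  0.12 -0.08] 0.11986436863233133
```

View pics/z6.png

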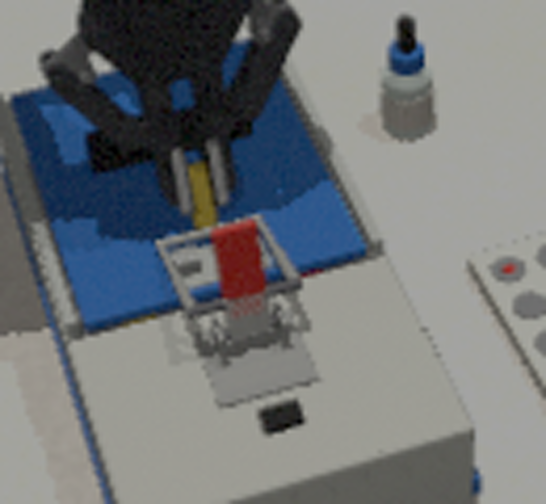

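```bash
python3 - <<'E'
from h import *
d=np.load("pics/side6d.npy");p=cv2.imread("pics/side6.png")
for u in (256,258,260,270,273):
    print(u,[(v,*[int(x) for x in car(deproj("side",u,v,d[v,u]))[0].round(0)],int(p[v,u].sum())) for v in range(194,210)])
a=p[185:222,245:292];cv2.imwrite("pics/zz6.png",cv2.resize(np.clip(255*(a/255.)**.6,0,255).astype(np.uint8),None,fx=15,fy=15,interpolation=cv2.INTER_NEAREST))
E
```

```text
256 [(194, 107, 11, -9, 55), (195, 104, 11, -9, 51), (196, 98, 13, -6, 48), (197, 98, 13, -9, 56), (198, 95, 14, -9, 54), (199, 89, 15, -6, 50), (200, 88, 16, -8, 122), (201, 74, 18, 2, 267), (202, 74, 18, 0, 217), (203, 81, 18, -11, 122), (204, 67, 20, 1, 142), (205, 62, 21, 2, 233), (206, 58, 22, 4, 290), (207, 67, 21, -8, 170), (208, 48, 24, 7, 183), (209, 46, 25, 7, 237)]
258 [(194, 75, 12, 20, 134), (195, 73, 12, 19, 98), (196, 97, 8, -7, 59), (197, 96, 9, -9, 50), (198, 93, 10, -9, 60), (199, 89, 11, -8, 63), (200, 76, 13, 1, 111), (201, 72, 14, 3, 253), (202, 73, 14, -2, 150), (203, 77, 14, -8, 68), (204, 64, 16, 2, 233), (205, 61, 17, 2, 276), (206, 57, 18, 3, 287), (207, 53, 19, 4, 228), (208, 54, 19, 0, 127), (209, 54, 20, -3, 96)]
260 [(194, 72, 8, 21, 106), (195, 73, 8, 17, 75), (196, 97, 4, -8, 61), (197, 94, 5, -9, 53), (198, 91, 6, -8, 55), (199, 88, 7, -8, 62), (200, 75, 9, 1, 252), (201, 72, 10, 1, 208), (202, 78, 9, -8, 109), (203, 65, 12, 2, 144), (204, 61, 13, 3, 246), (205, 58, 13, 3, 280), (206, 57, 14, 2, 302), (207, 55, 15, 1, 162), (208, 55, 15, -2, 99), (209, 55, 15, -5, 95)]
270 [(194, 96, -18, -9, 54), (195, 93, -17, -9, 72), (196, 89, -17, -9, 73), (197, 76, -14, 1, 95), (198, 15, -1, 57, 171), (199, 11, 0, 59, 152), (200, 10, 1, 57, 74), (201, 10, 1, 55, 72), (202, 10, 1, 52, 71), (203, 9, 2, 50, 71), (204, 8, 2, 48, 73), (205, 8, 2, 46, 67), (206, 7, 3, 44, 72), (207, 6, 3, 42, 70), (208, 6, 3, 40, 70), (209, 7, 4, 36, 68)]
273 [(194, 94, -25, -9, 72), (195, 89, -23, -8, 80), (196, 84, -22, -5, 129), (197, 15, -7, 58, 190), (198, 12, -6, 59, 159), (199, 8, -5, 59, 101), (200, 8, -5, 57, 76), (201, 9, -5, 53, 66), (202, 9, -5, 51, 76), (203, 9, -4, 48, 74), (204, 8, -4, 47, 76), (205, 8, -4, 44, 67), (206, 7, -3, 41, 72), (207, 6, -3, 40, 70), (208, 8, -3, 35, 73), (209, 5, -2, 35, 70)]
```

View pics/zz6.png

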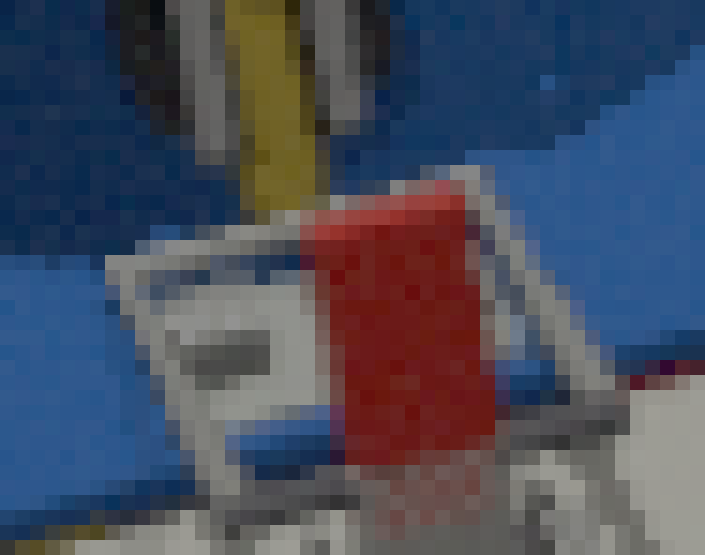

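Side view: the bar is at carrier (73, 0.5) and the claw lip at x 57-64, z 2-3, both as the given geometry predicts. I'll lower the bar onto the cover.

```bash
python3 - <<'E'
from plan import *
wp=[]
for p in (-15,-16,-17,-18,-18.5):
    q=np.deg2rad(p);b=pin(.52)+72*np.array([np.cos(q),np.sin(q)]);wp.append((*b,q))
rows(wp,6.45,27.8)
E
```

```text
[ 72.7  -0.9 -15. ] [0.1, -0.0, 1.5] [0.003, -0.018, 0.001]
[ 72.4  -2.1 -16. ] [0.6, -0.0, 2.9] [0.003, -0.036, 0.001]
[ 72.   -3.3 -17. ] [1.0, -0.0, 4.2] [0.003, -0.053, 0.001]
[ 71.7  -4.5 -18. ] [1.4, -0.0, 5.6] [0.003, -0.071, 0.001]
[ 71.5  -5.1 -18.5] [1.6, -0.0, 6.3] [0.003, -0.079, 0.001]
```

```bash
python3 -m jog '[[[0.1,0,1.5],[0,-0.018,0],0],[[0.6,0,2.9],[0,-0.036,0],0],[[1,0,4.2],[0,-0.053,0],0],[[1.3,0,5],[0,-0.065,0],0],[[1.3,0,5],[0,-0.065,0],0]]'
cat > st.py <<'E'
from h import *
o=get_obs();print(np.round(bar_from_tcp(27.8,6.45),1),"F car",np.round([o["wrist_force"]@U,o["wrist_force"]@V,o["wrist_force"][2]],1),o["torque"].round(2),o["opening"].round(3),o["time_s"])
E
python3 st.py
```

```text
time_s: 10.37
eef_pos: [0.5265, 0.0459, 0.1113]
eef_rot: [0.116, 0.66, 0.736, -0.102]
wrist_force: [-0.9, 2.2, 2.4]
opening: 0.12Traceback (most recent call last):
  File "st.py", line 2, in <module>
    o=get_obs();print(np.round(bar_from_tcp(27.8,6.45),1),"F car",np.round([o["wrist_force"]@U,o["wrist_force"]@V,o["wrist_force"][2]],1),o["torque"].round(2),o["opening"].round(3),o["time_s"])
                                                                                                                                                               ^^^^^^^^^^^^^^^^^^
AttributeError: 'float' object has no attribute 'round'
```

```bash
sed -i 's/o\["opening"\].round(3)/round(o["opening"],3)/' st.py; python3 st.py; python3 -m jog '[[[0.2,0,0.8],[0,-0.01,0],0],[[0.4,0,1.5],[0,-0.016,0],0],[[0.4,0,1.5],[0,-0.016,0],0]]';python3 st.py
```

```text
[ 72.   -0.6  -4.2 -17.7] F car [2.3 0.7 2.4] [ 0.19  0.05 -0.03] 0.12 10.3667
time_s: 10.62
eef_pos: [0.5267, 0.046, 0.1103]
eef_rot: [0.122, 0.659, 0.735, -0.108]
wrist_force: [-2.3, 2.8, 6.2]
opening: 0.116
[ 71.6  -0.8  -5.  -18.7] F car [3.  2.  6.2] [ 0.27  0.39 -0.16] 0.116 10.6167
```

Contact with the cover at about 6 N, bar at z = -5. Now drawing it back to -x under the lips.

```bash
python3 - <<'E'
from plan import *
x,y,z,p=bar_from_tcp(27.8,6.45)
wp=[(x-d,z+.1,np.deg2rad(p+dp)) for d,dp in((1.5,0),(3,0),(4.5,.2),(6,.5),(7.5,.9),(9,1.3),(10,1.6),(11,1.8))]
rows(wp,6.45,27.8)
E
```

```text
[ 70.1  -4.9 -18.7] [-1.5, -0.0, 0.4] [0.003, -0.0, 0.002]
[ 68.6  -4.9 -18.7] [-2.9, -0.0, 0.9] [0.003, -0.0, 0.002]
[ 67.1  -4.9 -18.5] [-4.4, -0.0, 1.3] [0.003, 0.003, 0.002]
[ 65.6  -4.9 -18.2] [-6.0, -0.0, 1.8] [0.003, 0.009, 0.002]
[ 64.1  -4.9 -17.8] [-7.6, -0.0, 2.2] [0.003, 0.016, 0.002]
[ 62.6  -4.9 -17.4] [-9.2, -0.0, 2.7] [0.003, 0.023, 0.002]
[ 61.6  -4.9 -17.1] [-10.3, -0.0, 2.9] [0.003, 0.028, 0.002]
[ 60.6  -4.9 -16.9] [-11.3, -0.0, 3.2] [0.003, 0.031, 0.002]
```

```bash
python3 -m jog '[[[-0.8,0,0.2],[0,0,0],0],[[-1.5,0,0.4],[0,0,0],0],[[-2.2,0,0.65],[0,0,0],0],[[-2.9,0,0.9],[0,0,0],0],[[-3.7,0,1.1],[0,0.002,0],0],[[-4.4,0,1.3],[0,0.003,0],0]]';python3 st.py; python3 s.py 7
```

```text
time_s: 11.12
eef_pos: [0.5271, 0.0417, 0.1104]
eef_rot: [0.121, 0.659, 0.735, -0.106]
wrist_force: [-1.5, 5.0, 2.0]
opening: 0.12
[ 67.4  -0.7  -4.9 -18.5] F car [5.1 1.  2. ] [ 0.57  0.19 -0.08] 0.12 11.1167
```

View pics/z7.png

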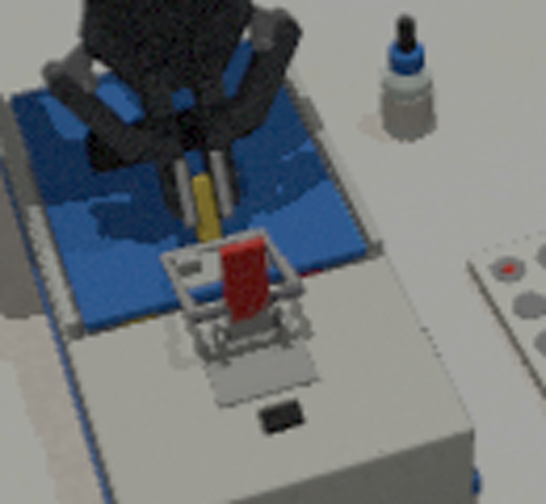

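```bash
python3 -m jog '[[[-0.8,0,0.35],[0,0.003,0],0],[[-1.6,0,0.65],[0,0.006,0],0],[[-2.4,0,0.9],[0,0.01,0],0],[[-3.2,0,1.2],[0,0.013,0],0]]';python3 st.py
```

```text
time_s: 11.55
eef_pos: [0.5276, 0.0381, 0.1104]
eef_rot: [0.116, 0.66, 0.736, -0.102]
wrist_force: [-2.2, 3.9, 4.2]
opening: 0.121
[ 64.1  -0.8  -5.1 -17.8] F car [4.1 1.8 4.2] [ 0.43  0.27 -0.11] 0.121 11.55
```

```bash
python3 -m jog '[[[-0.8,0,0.25],[0,0.005,0],0],[[-1.6,0,0.5],[0,0.01,0],0],[[-2.2,0,0.7],[0,0.012,0],0]]';python3 st.py;  python3 -m jog '[[[-0.5,0,0.15],[0,0.003,0],0],[[-1,0,0.3],[0,0.004,0],0]]';python3 st.py
```

```text
time_s: 11.8
eef_pos: [0.5279, 0.0356, 0.1106]
eef_rot: [0.112, 0.66, 0.736, -0.098]
wrist_force: [-1.4, 4.1, 4.2]
opening: 0.121
[ 61.8  -0.8  -5.  -17.1] F car [4.3 1.  4.2] [ 0.34  0.27 -0.09] 0.121 11.8
time_s: 11.97
eef_pos: [0.528, 0.0349, 0.1107]
eef_rot: [0.11, 0.661, 0.736, -0.096]
wrist_force: [-3.3, 9.2, 5.8]
opening: 0.121
[ 61.3  -0.9  -5.  -16.8] F car [9.5 2.3 5.8] [ 1.03  0.46 -0.1 ] 0.121 11.9667
```

```bash
python3 -m jog '[[[0,0,0],[0,0,0],0],[[0,0,0],[0,0,0],0],[[0,0,0],[0,0,0],0]]';python3 st.py; python3 s.py 8; python3 - <<'E'
from h import *
p=cv2.imread("pics/side8.png")
a=p[180:230,240:297];cv2.imwrite("pics/zz8.png",cv2.resize(np.clip(255*(a/255.)**.6,0,255).astype(np.uint8),None,fx=11,fy=11,interpolation=cv2.INTER_CUBIC))
E
```

```text
time_s: 12.22
eef_pos: [0.5279, 0.035, 0.1107]
eef_rot: [0.11, 0.661, 0.736, -0.096]
wrist_force: [-3.2, 4.9, 4.5]
opening: 0.12
[ 61.4  -0.8  -5.1 -16.8] F car [5.2 2.7 4.5] [ 0.42  0.31 -0.09] 0.12 12.2167
```

View pics/zz8.png

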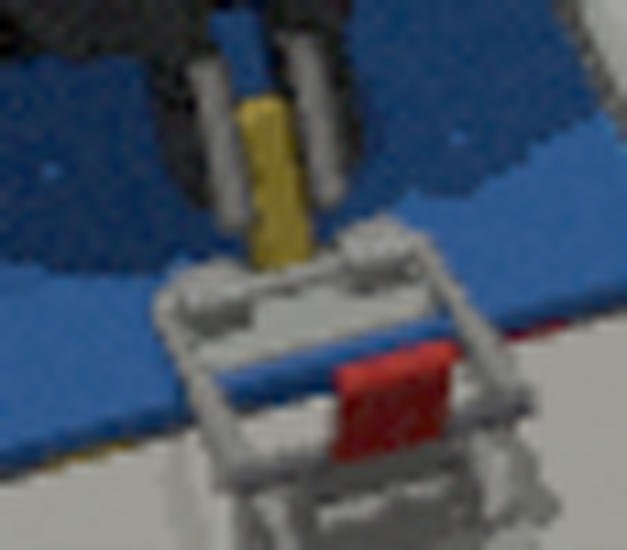

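The bar now sits under both claw lips (zoomed (210,300) and (375,245)), and the lever leans back. Releasing and retreating along the tab.

```bash
python3 -m jog '[[[0,0,0],[0,0,0],0.2],[[0,0,0],[0,0,0],0.3],[[0,0,0],[0,0,0],0.35],[[0,0,0],[0,0,0],0.35],[[0,0,-5],[0,0,0],0.35],[[0,0,-15],[0,0,0],0.35],[[0,0,-30],[0,0,0],0.35],[[0,0,-50],[0,0,0],0.2],[[0,0,-75],[0,0,0],0],[[0,0,-95],[0,0,0],0],[[0,0,-100],[0,0,0],0]]';python3 st.py; python3 s.py 9; python3 - <<'E'
from h import *
p=cv2.imread("pics/side9.png");d=np.load("pics/side9d.npy")
a=p[180:240,240:300];cv2.imwrite("pics/zz9.png",cv2.resize(np.clip(255*(a/255.)**.6,0,255).astype(np.uint8),None,fx=9.5,fy=9.5,interpolation=cv2.INTER_CUBIC))
hsv=cv2.cvtColor(p,cv2.COLOR_BGR2HSV)
m=((hsv[...,0]<10)|(hsv[...,0]>170))&(hsv[...,1]>110)&(hsv[...,2]>30);k=np.zeros_like(m);k[195:235,255:300]=1;m&=k
v,u=np.nonzero(m);C=car(np.array([deproj("side",a,b,d[b,a]) for a,b in zip(u,v)]))
for r in sorted(set(v)): print(r,(v==r).sum(),np.median(C[v==r],0).round(1))
E
```

```text
time_s: 13.23
eef_pos: [0.5266, 0.0647, 0.2111]
eef_rot: [0.112, 0.661, 0.736, -0.094]
wrist_force: [1.8, 0.4, -0.3]
opening: 0.002
[ 91.   -2.6  95.4 -16.8] F car [ 0.2 -1.9 -0.3] [ 0.11 -0.03 -0.03] 0.002 13.2333
209 1 [ 56.2 -50.7 -30.5]
210 2 [ 56.4 -44.9 -31.7]
211 4 [-21.6  -8.6  53.5]
212 8 [-22.5  -4.3  53.7]
213 10 [-24.    0.2  53.1]
214 10 [-24.5   0.4  51.3]
215 10 [-23.7   0.2  46.8]
216 10 [-21.1  -0.1  41.4]
217 10 [-18.   -0.3  36.3]
218 9 [-15.7   0.3  31. ]
219 9 [-11.8  -0.4  24.6]
220 8 [-12.1   3.1  23.2]
221 4 [-11.    7.2  20.6]
```

View pics/zz9.png

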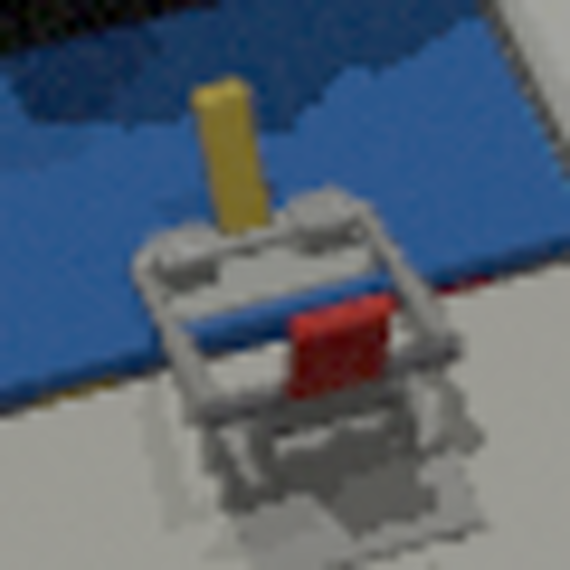

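```bash
cat > lev.py <<'E'
from h import *
W=11
def tip(th,r):
    t=np.deg2rad(th);K=r*np.array([np.cos(t),np.sin(t)])+3*np.array([np.sin(t),-np.cos(t)])
    return np.array([K[0]+W,0,K[1]+14])
def go(C,pitch=0):
    o=get_obs();R=Rq(o["eef_rot"]);T=Ro.from_matrix(np.c_[U,-V,[0,0,-1]])*Ro.from_rotvec([0,pitch,0])
    print(np.round(C,1),(R.inv().apply(wor(C)-o["eef_pos"])*1e3).round(1).tolist(),(R.inv()*T).as_rotvec().round(3).tolist())
def st():
    o=get_obs();C=car(o["eef_pos"])[0];F=o["wrist_force"];print("TCP car",C.round(1),"F",np.round([F@U,F@V,F[2]],1),o["time_s"])
E
python3 - <<'E'
from lev import *
st();a=tip(95,50);go(a+[0,0,35]);go(a)
E
```

```text
TCP car [104.8  -1.5 117.2] F [ 0.1 -0.3 -0.4] 13.3333
[ 9.6  0.  99.1] [-85.9, -1.9, 44.9] [0.007, 0.293, 0.002]
[ 9.6  0.  64.1] [-75.8, -2.1, 78.4] [0.007, 0.293, 0.002]
```

```bash
python3 -m jog '[[[-15,-1,0],[0,0.08,0],0],[[-35,-1,8],[0,0.17,0],0],[[-55,-1.5,20],[0,0.25,0],0],[[-75,-1.5,35],[0,0.293,0],0],[[-86,-1.5,45],[0,0.293,0],0],[[-83,-1.5,57],[0,0.293,0],0],[[-79,-1.5,69],[0,0.293,0],0],[[-76,-1.5,78],[0,0.293,0],0],[[-76,-1.5,78],[0,0.293,0],0]]'; python3 - <<'E'
from lev import *
p,d=camera("side");cv2.imwrite("pics/s10.png",cv2.resize(p[130:270,200:340,::-1],None,fx=4.2,fy=4.2))
st()
for th in range(105,161,5): print(th,end=" ");go(tip(th,50))
E
```

```text
time_s: 14.08
eef_pos: [0.5324, -0.0292, 0.152]
eef_rot: [-0.0, 0.667, 0.745, 0.001]
wrist_force: [-1.0, 0.3, 0.1]
opening: -0.001
TCP car [11.1  0.7 62.4] F [0.4 0.4 0.1] 14.1333
105 [ 1.   0.  63.1] [-10.1, 0.7, -0.7] [0.003, -0.001, 0.004]
110 [-3.3  0.  62. ] [-14.4, 0.7, 0.4] [0.003, -0.001, 0.004]
115 [-7.4  0.  60.6] [-18.5, 0.7, 1.8] [0.003, -0.001, 0.004]
120 [-11.4   0.   58.8] [-22.5, 0.6, 3.6] [0.003, -0.001, 0.004]
125 [-15.2   0.   56.7] [-26.3, 0.6, 5.7] [0.003, -0.001, 0.004]
130 [-18.8   0.   54.2] [-30.0, 0.6, 8.1] [0.003, -0.001, 0.004]
135 [-22.2   0.   51.5] [-33.4, 0.6, 10.9] [0.003, -0.001, 0.004]
140 [-25.4   0.   48.4] [-36.5, 0.5, 13.9] [0.003, -0.001, 0.004]
145 [-28.2   0.   45.1] [-39.4, 0.5, 17.2] [0.003, -0.001, 0.004]
150 [-30.8   0.   41.6] [-41.9, 0.5, 20.7] [0.003, -0.001, 0.004]
155 [-33.    0.   37.8] [-44.2, 0.5, 24.5] [0.003, -0.001, 0.004]
160 [-35.    0.   33.9] [-46.1, 0.5, 28.4] [0.003, -0.001, 0.004]
```

View pics/s10.png

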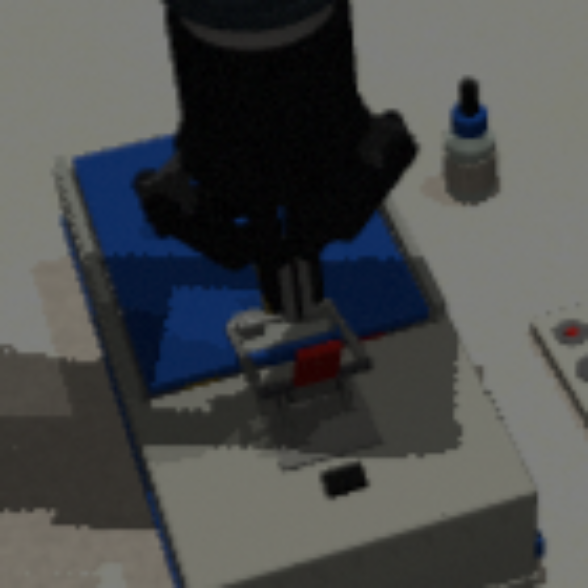

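Fingers stand on the +x side of the lever, at (295,290) against the lever at (318,363). I'll push in small arc steps.

```bash
python3 -m jog '[[[-6,0.5,-0.4],[0,0,0],0],[[-10,0.6,-0.7],[0,0,0],0],[[-12.3,0.6,-0.2],[0,0,0],0],[[-14.4,0.6,0.4],[0,0,0],0],[[-16.5,0.6,1],[0,0,0],0],[[-18.5,0.6,1.8],[0,0,0],0],[[-20.5,0.6,2.6],[0,0,0],0],[[-22.5,0.6,3.6],[0,0,0],0],[[-24.4,0.6,4.6],[0,0,0],0],[[-26.3,0.6,5.7],[0,0,0],0]]'; python3 -c "
from lev import *
st()"; python3 -m jog '[[[-1.8,0,1.2],[0,0,0],0],[[-3.6,0,2.5],[0,0,0],0]]'; python3 - <<'E'
from lev import *
st()
for th in range(130,181,5): print(th,end=" ");go(tip(th,50 if th<150 else 50+(th-150)*.3))
E
```

```text
time_s: 14.97
eef_pos: [0.5369, -0.0554, 0.1479]
eef_rot: [0.0, 0.667, 0.745, 0.002]
wrist_force: [-1.0, 2.6, 4.4]
opening: 0.001
TCP car [-15.2  -0.2  56.9] F [2.7 0.7 4.4] 14.9667
time_s: 15.13
eef_pos: [0.5374, -0.0591, 0.1456]
eef_rot: [0.0, 0.667, 0.745, 0.002]
wrist_force: [-2.5, 2.3, 6.2]
opening: 0.001
TCP car [-18.9  -0.2  54.6] F [2.6 2.2 6.2] 15.1333
130 [-18.8   0.   54.2] [0.1, -0.2, 0.3] [0.003, -0.002, 0.004]
135 [-22.2   0.   51.5] [-3.3, -0.3, 3.1] [0.003, -0.002, 0.004]
140 [-25.4   0.   48.4] [-6.5, -0.3, 6.1] [0.003, -0.002, 0.004]
145 [-28.2   0.   45.1] [-9.3, -0.3, 9.4] [0.003, -0.002, 0.004]
150 [-30.8   0.   41.6] [-11.9, -0.3, 13.0] [0.003, -0.002, 0.004]
155 [-34.4   0.   38.5] [-15.5, -0.4, 16.1] [0.003, -0.002, 0.004]
160 [-37.8   0.   34.9] [-18.9, -0.4, 19.6] [0.003, -0.002, 0.004]
165 [-40.9   0.   31. ] [-22.0, -0.4, 23.5] [0.003, -0.002, 0.004]
170 [-43.6   0.   26.7] [-24.7, -0.4, 27.9] [0.003, -0.002, 0.004]
175 [-46.   0.  22.] [-27.1, -0.5, 32.5] [0.003, -0.002, 0.004]
180 [-48.   0.  17.] [-29.1, -0.5, 37.5] [0.003, -0.002, 0.004]
```

```bash
python3 -m jog '[[[-1.6,0,1.7],[0,0,0],0],[[-3.3,0,3.1],[0,0,0],0],[[-4.9,0,4.6],[0,0,0],0],[[-6.5,0,6.1],[0,0,0],0],[[-7.9,0,7.7],[0,0,0],0],[[-9.3,0,9.4],[0,0,0],0],[[-10.6,0,11.2],[0,0,0],0],[[-11.9,0,13],[0,0,0],0]]'; python3 s.py 11; python3 - <<'E'
from lev import *
st()
for th in range(155,181,5): print(th,end=" ");go(tip(th,50 if th<150 else 50+(th-150)*.3))
E
```

```text
time_s: 15.8
eef_pos: [0.5388, -0.0714, 0.1328]
eef_rot: [0.001, 0.667, 0.745, 0.001]
wrist_force: [-1.8, 1.5, 5.7]
opening: 0.002
TCP car [-31.5  -0.3  41.5] F [0.3 1.2 3.6] 15.9
155 [-34.4   0.   38.5] [-2.9, -0.3, 3.0] [0.003, -0.001, 0.004]
160 [-37.8   0.   34.9] [-6.3, -0.3, 6.5] [0.003, -0.001, 0.004]
165 [-40.9   0.   31. ] [-9.4, -0.4, 10.5] [0.003, -0.001, 0.004]
170 [-43.6   0.   26.7] [-12.1, -0.4, 14.8] [0.003, -0.001, 0.004]
175 [-46.   0.  22.] [-14.5, -0.4, 19.5] [0.003, -0.001, 0.004]
180 [-48.   0.  17.] [-16.5, -0.4, 24.5] [0.003, -0.001, 0.004]
```

View pics/z11.png

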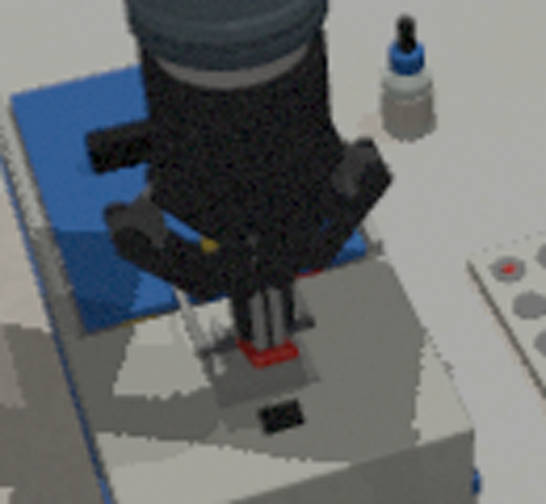

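```bash
python3 -m jog '[[[-1.5,0,1.5],[0,0,0],0],[[-2.9,0,3],[0,0,0],0],[[-4.6,0,4.8],[0,0,0],0],[[-6.3,0,6.5],[0,0,0],0],[[-7.9,0,8.5],[0,0,0],0],[[-9.4,0,10.5],[0,0,0],0],[[-10.8,0,12.6],[0,0,0],0],[[-12.1,0,14.8],[0,0,0],0]]'; python3 - <<'E'
from lev import *
st()
for th in (175,180,183,186): print(th,end=" ");go(tip(th,50+(th-150)*.3))
E
```

```text
time_s: 16.57
eef_pos: [0.5402, -0.084, 0.1174]
eef_rot: [0.001, 0.667, 0.745, 0.001]
wrist_force: [-0.9, 1.4, 2.7]
opening: 0.003
TCP car [-44.1  -0.4  26.4] F [1.5 0.7 2.7] 16.5667
175 [-46.   0.  22.] [-2.0, -0.4, 4.4] [0.003, -0.0, 0.004]
180 [-48.   0.  17.] [-3.9, -0.4, 9.4] [0.003, -0.0, 0.004]
183 [-49.    0.   13.9] [-4.9, -0.4, 12.6] [0.003, -0.0, 0.004]
186 [-49.8   0.   10.6] [-5.7, -0.5, 15.8] [0.003, -0.0, 0.004]
```

```bash
python3 -m jog '[[[-1.2,0,2],[0,0,0],0],[[-2,0,4.2],[0,0,0],0],[[-3,0,6.5],[0,0,0],0],[[-4,0,8.8],[0,0,0],0],[[-5,0,10.6],[0,0,0],0],[[-6,0,12],[0,0,0],0],[[-6.5,0,12.8],[0,0,0],0],[[-6.5,0,12.8],[0,0,0],0]]'; python3 - <<'E'
from lev import *
st()
E
python3 -m jog '[[[0,0,0.6],[0,0,0],0],[[0,0,1.2],[0,0,0],0],[[0,0,1.2],[0,0,0],0]]'
```

```text
time_s: 17.23
eef_pos: [0.5409, -0.0907, 0.1044]
eef_rot: [0.001, 0.667, 0.745, 0.001]
wrist_force: [-0.1, 0.7, 0.5]
opening: 0.003
TCP car [-50.7  -0.3  13.4] F [0.7 0.1 0.5] 17.2333
time_s: 17.48
eef_pos: [0.541, -0.0907, 0.1034]
eef_rot: [0.001, 0.667, 0.745, 0.001]
wrist_force: [-0.3, -0.6, 1.1]
opening: -0.0
```

```bash
python3 -m jog '[[[0,0,0.6],[0,0,0],0],[[0,0,1.2],[0,0,0],0],[[0,0,1.2],[0,0,0],0]]'; python3 -m jog '[[[0,0,0.6],[0,0,0],0],[[0,0,1.2],[0,0,0],0],[[0,0,1.2],[0,0,0],0]]'
```

```text
time_s: 17.73
eef_pos: [0.5411, -0.0908, 0.1031]
eef_rot: [0.001, 0.667, 0.745, 0.001]
wrist_force: [-3.3, 1.5, 7.9]
opening: -0.001
time_s: 17.98
eef_pos: [0.5411, -0.0907, 0.1031]
eef_rot: [0.001, 0.667, 0.745, 0.001]
wrist_force: [-3.9, 1.2, 10.0]
opening: 0.001
```

The lever bottoms out at the modelled height: TCP z stays at 0.1031 while the force rises to 10 N. I'll lift off, clear the view and check.

```bash
python3 -m jog '[[[0,0,-3],[0,0,0],0],[[0,0,-12],[0,0,0],0],[[0,0,-35],[0,0,0],0],[[20,0,-65],[0,0,0],0],[[50,0,-95],[0,0,0],0],[[85,0,-125],[0,0,0],0],[[120,0,-140],[0,0,0],0],[[155,0,-145],[0,0,0],0],[[190,0,-145],[0,0,0],0],[[225,0,-145],[0,0,0],0],[[255,0,-145],[0,0,0],0],[[260,0,-145],[0,0,0],0]]'; python3 s.py 12; python3 - <<'E'
from lev import *
st()
for n in("side","top"):
    p=cv2.imread(f"pics/{n}12.png");d=np.load(f"pics/{n}12d.npy")
    hsv=cv2.cvtColor(p,cv2.COLOR_BGR2HSV)
    for nm,m in(("red",((hsv[...,0]<10)|(hsv[...,0]>170))),("yel",(hsv[...,0]>16)&(hsv[...,0]<34))):
        m=m&(hsv[...,1]>110)&(hsv[...,2]>30);v,u=np.nonzero(m&(d>0))
        C=car(np.array([deproj(n,a,b,d[b,a]) for a,b in zip(u,v)]));k=(abs(C[:,1])<13)&(C[:,0]>-75)&(C[:,0]<95)&(C[:,2]>-14)
        c=C[k];print(n,nm,len(c),"x",np.percentile(c[:,0],[3,97]).round(1),"z",np.percentile(c[:,2],[3,50,97]).round(1))
        if nm=="red": print("slope deg",np.rad2deg(np.arctan(np.polyfit(c[:,0],c[:,2],1)[0])))
p=cv2.imread("pics/top12.png")[:,:,::-1].copy();W=max(blobs(p,"black",(220,235,260,290)),key=lambda b:b[0][4]);v,u=np.nonzero(W[2]);print("rib",car(np.array([onz("top",a,b,.105) for a,b in zip(u,v)])).mean(0))
E
```

```text
time_s: 18.98
eef_pos: [0.5109, 0.1719, 0.2487]
eef_rot: [0.001, 0.665, 0.747, 0.002]
wrist_force: [-0.3, -0.2, 0.5]
opening: 0.001
TCP car [210.5   1.2 157.3] F [-0.5 -0.4  0.5] 19.0833
side red 192 x [-57.5 -20.4] z [-6.5 -1.7  1.3]
slope deg 6.455262106200092
side yel 67 x [62.6 70.7] z [-2.7 16.1 31.8]
top red 170 x [-57.4 -14.8] z [-4.7 -0.7  2.8]
slope deg 5.900804190842265
top yel 20 x [63.7 70.4] z [28.7 30.9 33.6]
rib [148.46834524  -0.40409447  14.        ]
```

View pics/z12.png

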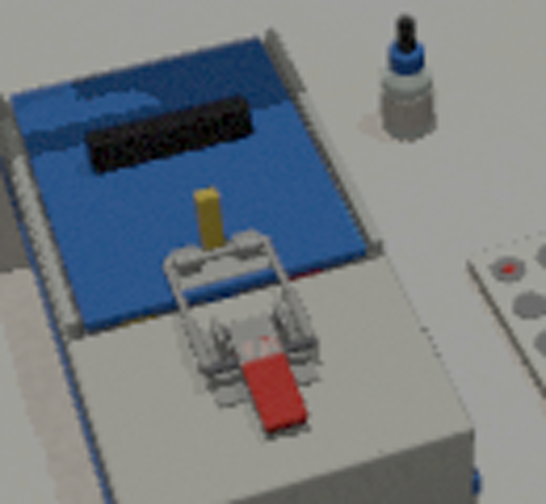

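View pics/zt12.png

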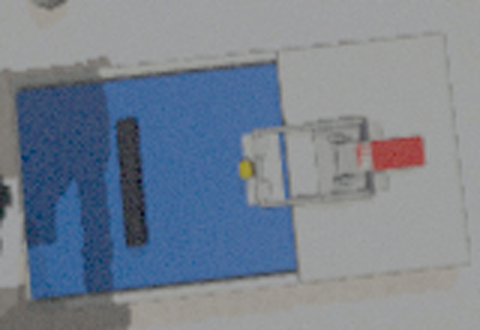

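The lever slopes 6° below level to -x, which is 186° or 2.37 rad. The bar is hooked in the claws and the cover is in the shut place. Handing in.

```bash
python3 -c "
from bench import *
print(hand_in())"
```

```text
the job is handed in; nothing more can be done
None
```

The specimen carrier is closed and latched, and I handed the job in at about 19 s of the 62 s allowed. `hand_in()` reports no verdict.

**What I did:**
- **Cover:** I pushed it shut by its rib until it met the stop, with 18 N at the wrist.
- **Loop:** I gripped it by the yellow tab, lowered the crossbar beyond the lips onto the cover, and drew it back against the claw walls. The wrist readings I took were 10 N or less.
- **Lever:** I walked it over in small arc steps, reading about 7 N or less during the swing and about 10 N at the flat stop. Then I moved the arm clear.

**Last checks, with the arm clear:**
- **Lever:** it slopes 5.9° in the top view and 6.5° in the side view, against 6.0° for fully closed.
- **Hook:** the picture shows the bar under both claw lips.
- **Cover:** the rib is where it was when the cover reached its stop, within the cameras' roughly 2 mm.

**Not measured or not fully agreeing:**
- **Spring pull:** I couldn't measure the bar's pull on the claws directly. I infer it from the lever lying flat by itself past centre.
- **Latch position:** the pivot position worked out from the rib was about 1.5 mm off the one from the lever and loop. I used the second, and the crossbar met the claws within about 0.5 mm of where it predicted.
- **Bystanders:** I kept clear of the bottles and tile and they looked unmoved in the pictures, but I didn't measure them.

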